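Sieve the small milling balls out of a tipping jar

TASK

The clear jar holds two small and one big white milling ball. With the jar still upright, turn the sieve cap by its bar knob until the middle-sized slot, which lets the small balls through but holds back the big one, stands square over the pouring side, where the tray is. Then tip the jar right over towards the tray with its crank so that both small balls roll out into the tray while the big one stays in the jar, and let go.

Things in the scene. Friction and masses are not known exactly. Their poses are not given: they have to be found in the camera images.
- cap_grip (a point): Grip point of the black bar knob on the cap, on the cap's turning axis, 10 mm below the knob's top, 26 mm above the cap's plate. The bar is 12 mm thick (this frame's x), 44 mm long (y), 36 mm tall; z is the turning axis, up at the start. The cap is a round grey plate, 136 mm across, on the clear jar. In this frame its middle-sized slot is on the -y side, the widest on +x, the narrowest on -x.
- cap (a joint): Turn of the cap in rad, counter-clockwise from above positive. 0: the middle-sized slot (68 x 22 mm, its centre 43 mm from the axis) is over the pouring side; +1.57: the narrowest (44 x 11 mm); -1.57: the widest (44 x 40 mm). Range -1.75 to 1.75, starts at 0.6 to 1.35. Light friction (0.05 N m) holds it where it is left.
- crank_pin (a point): Grip point on the crank's white round pin (14 mm thick, 70 mm long, level, graspable from above), 32 mm from its free end. The frame turns with the jar: x along the pin towards the jar, z to the jar's mouth (up at the start), -y to the pouring side. The tipping axis is parallel to x through its point (0, -46, -38.6) mm: crank radius 60 mm. The crank starts leaning 50 degrees away from the tray.
- jar (a joint): Tilt of the jar in rad: 0 upright (start), growing as the crank swings up and over towards the tray; stop at 1.95 (112 degrees). The balls run out well from 1.8 on. Friction (0.15 N m) keeps it where it is left; the pin may turn in the fingers or be pushed. The jar is a clear box, inside 54 mm along the axis, 84 mm across, 63 mm deep.
- jar_mid (a point): Middle of the jar: the point of the tipping axis right below the cap's axis, 125 mm above the bench. Its frame turns with the jar like crank_pin's; the cap's underside is at z = 35 mm in it, the jar's floor at z = -30 mm.
- small_ball_1_center (a point): Centre of one small white ball, 12 mm diameter, loose in the jar at the start.
- small_ball_2_center (a point): Centre of the other small white ball, 12 mm diameter, loose in the jar at the start.
- big_ball_center (a point): Centre of the big white ball, 26 mm diameter, loose in the jar at the start.
- stand: The fixed dark stand of the jar; origin on the bench right below the cap's axis. x along the tipping axis, the crank on the -x side; the pouring side and the tray on the -y side. The open tray: inside x -55 to 55 mm, y -150 to -10 mm, floor 20 mm above the bench, side walls 46 mm high, the far one 60 mm.

How it is judged:
By the outcome, as a careful person would: the job done as asked, in the order asked, and still so for the second after the job is handed in, with the robot touching nothing.
It also fails if it takes over 48 s, if anything falls off the work surface, if the arm or the gripper's body presses on something with over 40 N, if the wrist force passes 120 N, or if a joint passes its speed limit or range.

ROBOT

A 6-joint arm with a two-finger parallel gripper is mounted at the origin on the work surface; the furniture and walls round the work are solid. World frame = base frame: x ahead of the robot, y to its left, z up, the work surface at z = 0. Lengths are in mm, angles in rad, forces in N, time in s.
With the tool pointing down it reaches from about 275 to 825 mm from the base axis. Payload 5.2 kg.
Tool frame: the origin (TCP) lies at the very end of the fingers, on their centre line; the grasp point (between the pads) lies 19 mm behind it; z points along the fingers, y is the direction in which the jaws open and shut (so a half turn about z gives the same grasp; the last joint's range is limited). The gripper opens to 93 mm and grips with 3 to 60 N. Pads are 15 mm wide; open, the fingers measure 128 mm over their backs; the gripper's body (75 mm by 188 mm) begins 65 mm behind the grasp point.
Start: joints at [-1.391, 0.259, 1.535, -0, 1.348, -0.203], TCP at [205.456, -510.189, 218.653] pointing down, gripper open.
Joint ranges: [-3.14, 3.14], [-0.91, 2.08], [0.19, 2.58], [-1.22, 4.36], [0.22, 2.71], [-3.12, 3.12]. Speed limits (rad/s): [2.57, 2.57, 3.14, 3.14, 3.14, 3.14].

INTERFACE

Orientations are given as [roll, pitch, yaw] about the fixed x, y, z axes, in that order (R = Rz(yaw) Ry(pitch) Rx(roll)).
In Python, from bench import robot gives the robot as it stands. The module is installed in compiled form; this text tells all that it offers. Calls block until the motion is done:
- robot.move_ptp(position, orientation): joint-space move of the TCP to a pose.
- robot.move_linear(position, ori=None, speed=150, f_stop=None): straight line of the TCP; ori=None keeps the orientation; speed is the mean speed in mm/s. With f_stop (N) it stops when the force on the tool has changed by that much, and returns True; else False.
- robot.move_j(angles): joint-space move.
- robot.move_gripper(opening): opening from 0.0 (shut) to 1.0 (fully open); the grip force is fixed at half the most; returns when the fingers have stopped.
- robot.sleep(seconds).
- robot.inverse_kinematics(position, orientation): joint angles nearest the present ones, or None.
- robot.get_image(name): name is "side" or "top" or "wrist"; returns a dict with "img" (420x560x3 uint8, blue, green, red), "fovy" (degrees; the focal length in pixels is half the picture's height over the tangent of half this angle, whatever the lens; pixels are square), "cx", "cy" (the principal point, pixels), "eye" and "orientation" of the camera in the world. Camera axes: x right, y down, z forward; pixel columns grow to the right and rows downward; lengths in mm; the calibration is good to about 2 mm. A picture is of the moment at which its call begins. There is no depth.
A pose or a line that the arm cannot do raises robot.MotionError and nothing moves.
- robot.hand_in(): hands the job in, once; it reports no verdict.
Readings, each from a call of its own:
- robot.current_t(): time.
- robot.current_qpos(): joint angles.
- robot.current_joint_vel(): joint speeds.
- robot.current_joint_efforts(): joint torques, N m.
- robot.current_tcp_pos(): TCP position.
- robot.current_eef_rot(): TCP orientation.
- robot.current_contact_force(): force on the tool from outside, world axes, zero at the start.
- robot.current_ft_torque(): the same for the moment, N m.
- robot.current_gripper_width(): opening from 0.0 (shut) to 1.0 (fully open).
Only numpy, scipy, OpenCV 4.12 (cv2) and the standard library are available. Lean on these libraries where they do the work, as an engineer would, in place of code of your own. Each camera call takes 0.05 s, during which the arm holds its last target.

## Working session

There is one attempt and no reset: what is moved stays moved. The work goes in short steps, each a Python script; the robot and the scene stay as the last script left them, time stands still between calls to the robot, and variables do not carry over. Pictures are saved under pics/ and viewed, and the job is handed in when it is done.

```bash
mkdir -p pics
python3 - <<'E'
from bench import robot
import cv2
for n in ["side","top","wrist"]:
    d=robot.get_image(n); cv2.imwrite(f"pics/{n}0.png",d["img"]); print(n,d["fovy"],d["cx"],d["cy"],d["eye"],d["orientation"])
print(robot.current_t(),robot.current_eef_rot())
E
```

```text
side 43.24164047295484 274.82657718704957 214.40278317678545 [269.02119112 651.20820726 688.09097303] [-2.29064973 -0.00298213 -2.63095146]
top 42.84869194738542 273.2529769172596 204.11081260580005 [492.25525934  89.90281927 991.07754227] [-3.02842748e+00 -2.04971890e-03 -1.59264240e+00]
wrist 68.59142450106589 280.3330452433048 208.4963999700812 [ 281.41657359 -481.46660142  384.02184695] [ 2.84439062e+00  1.06063933e-03 -1.18657932e+00]
0.15 [-3.14025440e+00 -2.78597869e-04  3.82774586e-01]
```

View pics/side0.png

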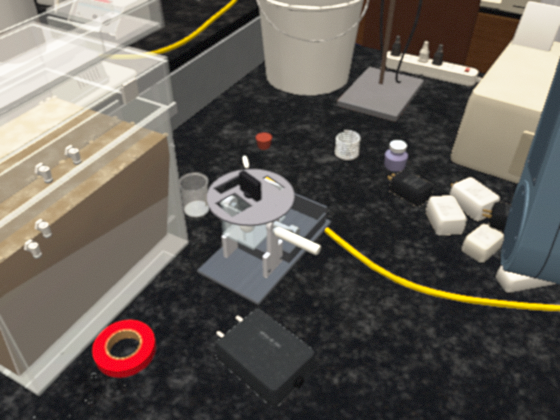

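View pics/top0.png

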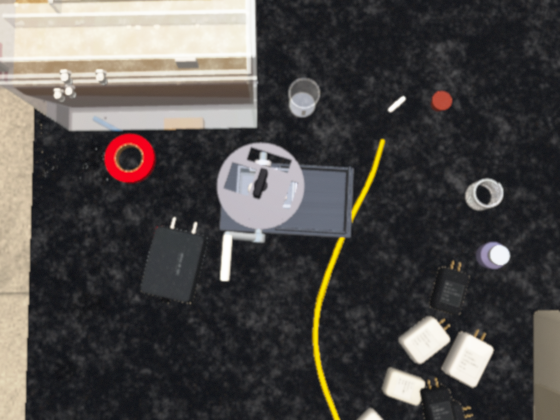

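Run:
```python
import cv2
a=cv2.imread("pics/top0.png")[130:300,190:370]; cv2.imwrite("pics/topz.png",cv2.resize(a,None,fx=4.4,fy=3.5*4.4/3.5*0.8 if 0 else 3.5,interpolation=cv2.INTER_CUBIC) if 0 else cv2.resize(a,None,fx=3.5,fy=3.5,interpolation=cv2.INTER_CUBIC))
a=cv2.imread("pics/side0.png")[160:310,190:340]; cv2.imwrite("pics/sidez.png",cv2.resize(a,None,fx=4,fy=4,interpolation=cv2.INTER_CUBIC))
```

```text
(no output)
```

View pics/topz.png

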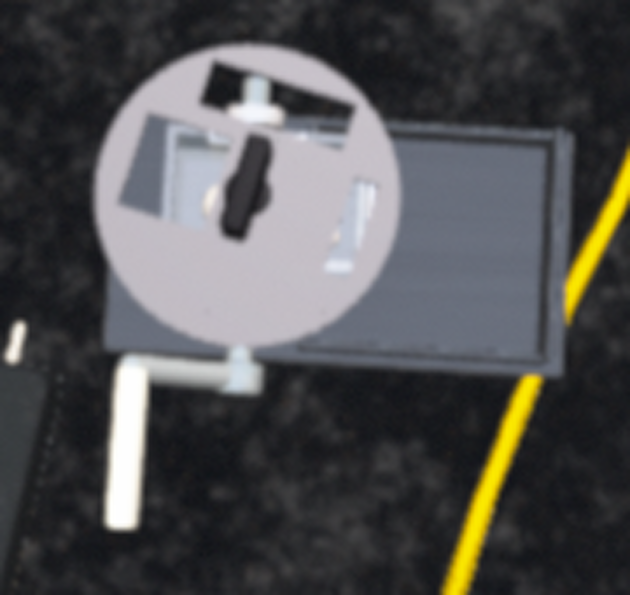

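View pics/sidez.png

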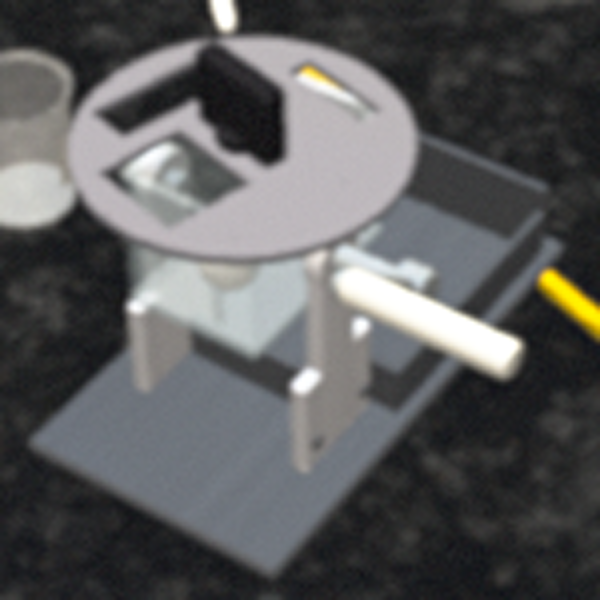

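```bash
cat > h.py <<'E'
import numpy as np, cv2
from scipy.spatial.transform import Rotation as R
def ray(d,uv):
    f=d["img"].shape[0]/2/np.tan(np.radians(d["fovy"])/2)
    uv=np.atleast_2d(uv).astype(float)
    c=np.c_[(uv[:,0]-d["cx"])/f,(uv[:,1]-d["cy"])/f,np.ones(len(uv))]
    return np.asarray(d["eye"]),c@R.from_euler("xyz",d["orientation"]).as_matrix().T
def plane(d,uv,z):
    e,v=ray(d,uv); return e+v*((z-e[2])/v[:,2])[:,None]
def proj(d,p):
    f=d["img"].shape[0]/2/np.tan(np.radians(d["fovy"])/2)
    c=(np.atleast_2d(p)-d["eye"])@R.from_euler("xyz",d["orientation"]).as_matrix()
    return np.c_[c[:,0]/c[:,2]*f+d["cx"],c[:,1]/c[:,2]*f+d["cy"]]
def ang(v): return np.degrees(np.arctan2(v[1],v[0]))
def capmeas(d,zp=164,tag=None):
    "cap plate disc centre, slots"
    I=d["img"].astype(int); hsv=cv2.cvtColor(d["img"],cv2.COLOR_BGR2HSV)
    m=((hsv[...,2]>130)&(hsv[...,2]<225)&(hsv[...,1]<40)).astype(np.uint8)
    return m
E
python3 - <<'E'
from bench import robot
from h import *
d=robot.get_image("top"); s=robot.get_image("side")
# plate mask
for n,im,bx in (("top",d["img"],(130,300,190,370)),("side",s["img"],(160,310,190,340))):
    b,g,r=[im[...,i].astype(int) for i in range(3)]
    m=((r>=g)&(r-b>-6)&(r>125)&(r<225)&(abs(r-g)<25)).astype(np.uint8)*255
    k=np.zeros_like(m);y0,y1,x0,x1=bx;k[y0:y1,x0:x1]=m[y0:y1,x0:x1]
    k=cv2.morphologyEx(k,cv2.MORPH_OPEN,np.ones((3,3)))
    c=max(cv2.findContours(k,cv2.RETR_EXTERNAL,cv2.CHAIN_APPROX_NONE)[0],key=cv2.contourArea)
    hl=cv2.convexHull(c); e=cv2.fitEllipse(hl); print(n,e)
    dd=d if n=="top" else s
    for z in (160,164):
        P=plane(dd,hl[:,0,:],z); A=np.c_[2*P[:,:2],np.ones(len(P))]
        q=np.linalg.lstsq(A,(P[:,:2]**2).sum(1),rcond=None)[0]; print(z,q[:2],np.sqrt(q[2]+q[0]**2+q[1]**2))
    cv2.imwrite(f"pics/m_{n}.png",cv2.resize(k[y0:y1,x0:x1],None,fx=3,fy=3))
# pin
E
```

```text
top ((260.0868835449219, 185.21688842773438), (85.77622985839844, 86.6406021118164), 75.29714965820312)
160 [617.54800039 106.11521067] 67.98790212476572
164 [616.94496284 106.03717996] 67.66067440572658
side ((233.26145935058594, 231.3188934326172), (110.85514831542969, 145.06298828125), 49.382728576660156)
160 [599.85641161 154.8979441 ] 114.20438203261399
164 [597.35051594 158.65722263] 113.33934636364458
```

Run:
```python
from bench import robot
from h import *
d=robot.get_image("top"); s=robot.get_image("side")
def best(m,bx):
    y0,y1,x0,x1=bx;k=np.zeros(m.shape,np.uint8);k[y0:y1,x0:x1]=m[y0:y1,x0:x1]*255
    return k,max(cv2.findContours(k,cv2.RETR_EXTERNAL,cv2.CHAIN_APPROX_NONE)[0],key=cv2.contourArea)
im=d["img"]; v=im.max(2).astype(int); mn=im.min(2).astype(int)
# knob
k,c=best(v<75,(160,205,248,275)); r=cv2.minAreaRect(c);print("knob",r,cv2.contourArea(c))
P=plane(d,cv2.boxPoints(r),199);print(P[:,:2].round(1),P.mean(0))
for i in range(2): print("edge",np.linalg.norm(P[i+1]-P[i]),ang(P[i+1]-P[i]))
# pin
k,c=best(mn>185,(225,290,210,240)); r=cv2.minAreaRect(c);print("pin",r,cv2.contourArea(c))
P=plane(d,cv2.boxPoints(r),163.6);print(P[:,:2].round(1),P.mean(0))
for i in range(2): print("edge",np.linalg.norm(P[i+1]-P[i]),ang(P[i+1]-P[i]))
# tray floor/stand bluish
b,g,rr=[im[...,i].astype(int) for i in range(3)]
m=(b-rr>8)&(v>60)&(v<150)
k,c=best(m,(150,245,305,365)); print("tray",cv2.minAreaRect(c))
bp=cv2.boxPoints(cv2.minAreaRect(c));P=plane(d,bp,46);print(P.round(1))
for i in range(2): print("edge",np.linalg.norm(P[i+1]-P[i]),ang(P[i+1]-P[i]))
cv2.imwrite("pics/m_tray.png",cv2.resize(k[130:300,190:370],None,fx=3,fy=3))
# slots: holes in cap
m=((rr>=g)&(rr-b>-6)&(rr>125)&(rr<225)).astype(np.uint8)
k=cv2.ellipse(np.zeros(m.shape,np.uint8),(260,185),(41,41),0,0,360,1,-1)
hole=(k&(1-m)).astype(np.uint8)
cs=cv2.findContours(hole,cv2.RETR_EXTERNAL,cv2.CHAIN_APPROX_NONE)[0]
for c in cs:
    if cv2.contourArea(c)>40:
        r=cv2.minAreaRect(c);P=plane(d,cv2.boxPoints(r),164)
        print("hole",P.mean(0)[:2]-[617.2,106],[(np.linalg.norm(P[i+1]-P[i]).round(1),ang(P[i+1]-P[i]).round(1)) for i in range(2)])
cv2.imwrite("pics/m_hole.png",cv2.resize(hole[130:300,190:370]*255,None,fx=3,fy=3))
# side knob
im=s["img"];v=im.max(2)
k,c=best(v<60,(165,205,235,265)); print("sideknob",cv2.minAreaRect(c)); cv2.imwrite("pics/m_sk.png",cv2.resize(k[160:310,190:340],None,fx=4,fy=4))
print(proj(s,[[617.2,106,164],[617.2,106,200]]))
```

```text
knob ((260.2200012207031, 183.4600067138672), (10.465181350708008, 28.001432418823242), 8.130102157592773) 193.5
[[594.2 116.2]
 [636.  109.5]
 [633.4  94. ]
 [591.6 100.8]] [613.78758374 105.1181673  199.        ]
edge 42.32918952071115 -9.07745184306216
edge 15.710738002815756 -99.47001438057322
pin ((226.28884887695312, 255.39706420898438), (14.763944625854492, 49.77360534667969), 14.67639446258545) 366.5
[[475.  181.1]
 [548.4 161. ]
 [542.1 139. ]
 [468.8 159.3]] [508.56708691 160.10458437 163.6       ]
edge 76.13661774333862 -15.368246714941415
edge 22.88365823699461 -105.90105641957311
tray ((328.5, 201.0), (72.0, 47.0), 90.0)
[[668.9  27.2  46. ]
 [667.1 -57.1  46. ]
 [538.2 -52.1  46. ]
 [540.   30.9  46. ]]
edge 84.2668529949795 -91.22957486454048
edge 129.02140403043916 177.79611340968816
hole [-17.08428371 -45.87498687] [(np.float64(45.6), np.float64(-18.6)), (np.float64(13.7), np.float64(-108.8))]
hole [ 2.5354254  -0.34565664] [(np.float64(48.0), np.float64(-8.1)), (np.float64(19.6), np.float64(-98.5))]
hole [10.17800948 31.88263758] [(np.float64(45.4), np.float64(-19.0)), (np.float64(41.3), np.float64(-109.9))]
hole [ 38.82137879 -14.53690468] [(np.float64(22.8), np.float64(-18.3)), (np.float64(67.7), np.float64(-109.2))]
sideknob ((249.50003051757812, 186.50001525878906), (31.11269760131836, 18.384775161743164), 45.0)
[[250.05010904 194.13118582]
 [249.39217241 175.7702417 ]]
```

View pics/m_tray.png

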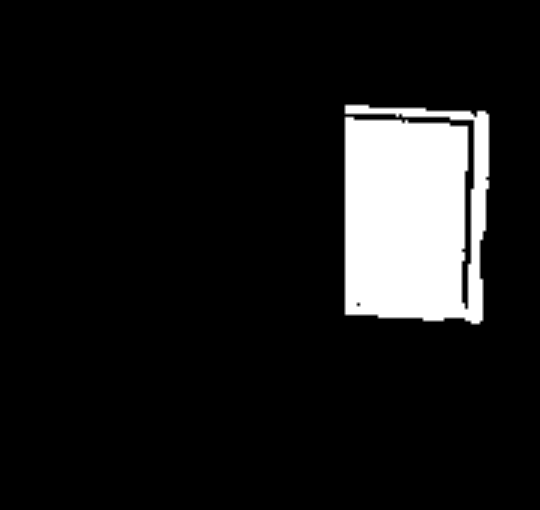

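View pics/m_hole.png

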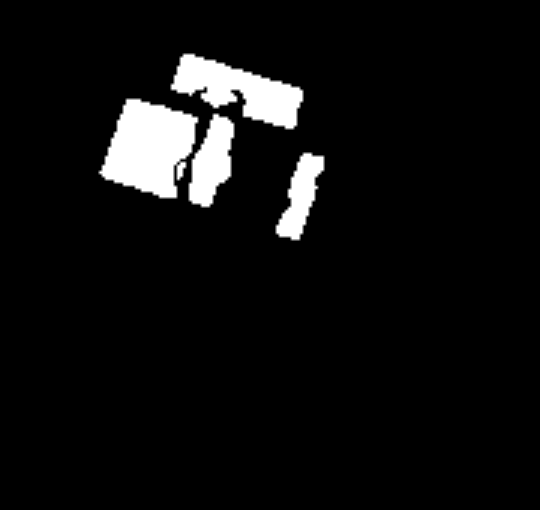

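Run:
```python
from bench import robot
from h import *
d=robot.get_image("top"); s=robot.get_image("side")
im=d["img"]; b,g,r=[im[...,i].astype(int) for i in range(3)]; v=im.max(2).astype(int); mn=im.min(2)
blue=(b-r>8)&(v>60)&(v<150)
def lf(p):
    p=np.array(p,float); 
    for _ in range(3):
        vx,vy,x,y=cv2.fitLine(p.astype(np.float32),cv2.DIST_HUBER,0,.01,.01).ravel()
        e=(p[:,0]-x)*vy-(p[:,1]-y)*vx; p=p[abs(e)<1.2]
    return np.array([[x,y],[x+40*vx,y+40*vy]]),len(p)
top=[(c,np.where(blue[150:200,c])[0][0]+149.5) for c in range(308,348)]
bot=[(c,np.where(blue[200:245,c])[0][-1]+200.5) for c in range(308,348)]
right=[(np.where(blue[q,320:365])[0][-1]+320.5,q) for q in range(172,232)]
for n,p,z in (("top",top,66),("bot",bot,66),("right",right,80),("right",right,60)):
    L,k=lf(p);P=plane(d,L,z);print(n,k,ang(P[1]-P[0]),P[0])
pin=[];ed=[]
for q in range(230,290):
    w=np.where(mn[q,212:240]>150)[0]
    if len(w)>4: pin.append((w.mean()+212,q)); ed.append((q,w[0]+212,w[-1]+212))
print(ed)
pin=[p for p in pin if p[1]>243]
L,k=lf(pin);P=plane(d,L,163.6);print("pin",ang(P[1]-P[0]),P[0],"end",plane(d,[pin[-1]],163.6))
```

```text
top 40 -94.76869104912073 [663.09306378  -9.8629435   66.        ]
bot 40 -93.78770106320768 [540.55998552  -5.62437743  66.        ]
right 50 -4.7285386198215695 [609.77291059 -49.46294079  80.        ]
right 50 -4.728538619821543 [612.3526614 -52.5223019  60.       ]
[(232, np.int64(225), np.int64(236)), (233, np.int64(225), np.int64(239)), (234, np.int64(224), np.int64(239)), (235, np.int64(224), np.int64(239)), (236, np.int64(223), np.int64(239)), (237, np.int64(223), np.int64(239)), (238, np.int64(223), np.int64(232)), (239, np.int64(223), np.int64(231)), (240, np.int64(223), np.int64(231)), (241, np.int64(223), np.int64(231)), (242, np.int64(223), np.int64(231)), (243, np.int64(223), np.int64(231)), (244, np.int64(222), np.int64(231)), (245, np.int64(222), np.int64(231)), (246, np.int64(222), np.int64(231)), (247, np.int64(222), np.int64(231)), (248, np.int64(222), np.int64(230)), (249, np.int64(222), np.int64(230)), (250, np.int64(222), np.int64(230)), (251, np.int64(222), np.int64(230)), (252, np.int64(222), np.int64(230)), (253, np.int64(222), np.int64(230)), (254, np.int64(
[... 394 characters left out ...]
65, np.int64(221), np.int64(229)), (266, np.int64(221), np.int64(229)), (267, np.int64(221), np.int64(229)), (268, np.int64(221), np.int64(229)), (269, np.int64(221), np.int64(229)), (270, np.int64(221), np.int64(229)), (271, np.int64(220), np.int64(229)), (272, np.int64(220), np.int64(229)), (273, np.int64(220), np.int64(229)), (274, np.int64(220), np.int64(229)), (275, np.int64(220), np.int64(229)), (276, np.int64(220), np.int64(228)), (277, np.int64(220), np.int64(228)), (278, np.int64(220), np.int64(228)), (279, np.int64(220), np.int64(228)), (280, np.int64(221), np.int64(227))]
pin -4.871436610966686 [506.86464101 161.15306476 163.6       ] end [[470.95238163 164.10295658 163.6       ]]
```

Run:
```python
from bench import robot
from h import *
d=robot.get_image("top"); s=robot.get_image("side")
for z in (0,20): print(plane(d,[[257,130],[257,75],[73,130],[257,5]],z).round())
for z in (150,250,350): print(z,plane(d,[[257,130],[257,75],[73,130],[257,5]],z).round())
print("side");[print(z,plane(s,[[187,240],[175,105],[168,135],[40,390]],z).round()) for z in (0,150,250,300,350)]
c=d["img"][0:200,0:330]; cv2.imwrite("pics/hood.png",cv2.resize(c,None,fx=2.4,fy=2.4))
```

```text
[[747. 113.   0.]
 [854. 111.   0.]
 [754. 461.   0.]
 [995. 109.   0.]]
[[742. 113.  20.]
 [847. 111.  20.]
 [749. 454.  20.]
 [985. 108.  20.]]
150 [[708. 110. 150.]
 [800. 108. 150.]
 [714. 405. 150.]
 [919. 106. 150.]]
250 [[683. 107. 250.]
 [763. 106. 250.]
 [688. 367. 250.]
 [868. 104. 250.]]
350 [[657. 105. 350.]
 [727. 104. 350.]
 [662. 330. 350.]
 [818. 102. 350.]]
side
0 [[ 758.  109.    0.]
 [1083. -281.    0.]
 [1011. -159.    0.]
 [ 757.  462.    0.]]
150 [[651. 227. 150.]
 [906. -78. 150.]
 [849.  17. 150.]
 [651. 503. 150.]]
250 [[580. 306. 250.]
 [787.  58. 250.]
 [742. 135. 250.]
 [580. 531. 250.]]
300 [[545. 346. 300.]
 [728. 126. 300.]
 [688. 194. 300.]
 [544. 545. 300.]]
350 [[509. 385. 350.]
 [669. 193. 350.]
 [634. 253. 350.]
 [509. 558. 350.]]
```

View pics/hood.png

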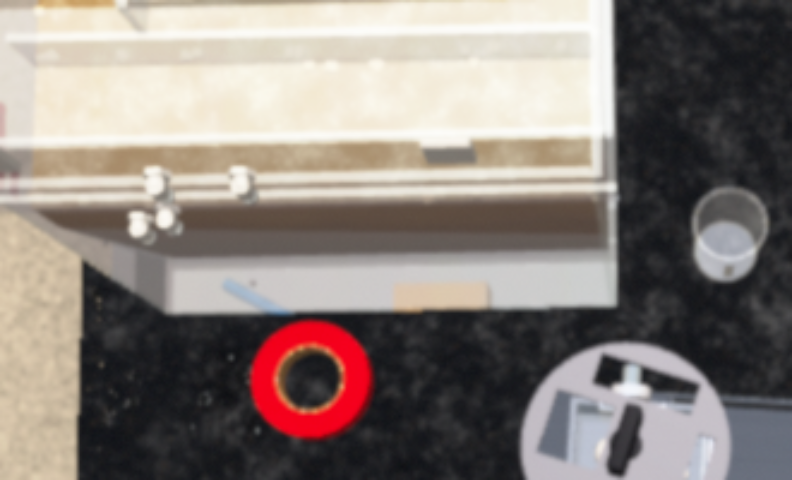

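View pics/wrist0.png

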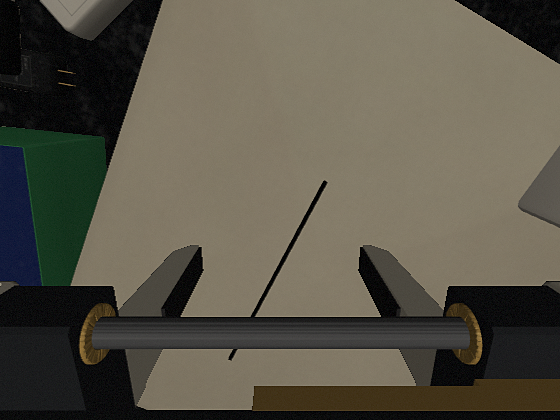

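Run:
```python
from bench import robot
from h import *
p=robot.current_tcp_pos(); robot.move_linear([p[0],p[1],330],speed=250)
o=[np.pi,0,np.radians(161.2)]
print(robot.inverse_kinematics([616.8,105.7,290],o),robot.inverse_kinematics([616.8,105.7,171],[np.pi,0,np.radians(85.4)]))
robot.move_ptp([616.8,105.7,290],o)
w=robot.get_image("wrist");cv2.imwrite("pics/w1.png",w["img"]);print(w["eye"],robot.current_t(),robot.current_qpos())
print(proj(w,[[616.8,105.7,200],[616.8,105.7,164]]))
np.save("w1.npy",w,allow_pickle=True)
```

```text
[-0.00827444  0.36464173  1.21533431  0.          1.56161661 -1.25094887] [-8.27444336e-03  4.26287164e-01  1.41146399e+00 -4.44089210e-16
  1.30384150e+00  7.20107022e-02]
[539.44917437 129.12076613 456.1231959 ] 3.8167 [-9.86564366e-03  3.64533721e-01  1.21531555e+00 -2.34125366e-04
  1.56158368e+00 -1.25080598e+00]
[[283.71749191 210.81299593]
 [283.35806647 199.80885928]]
```

View pics/w1.png

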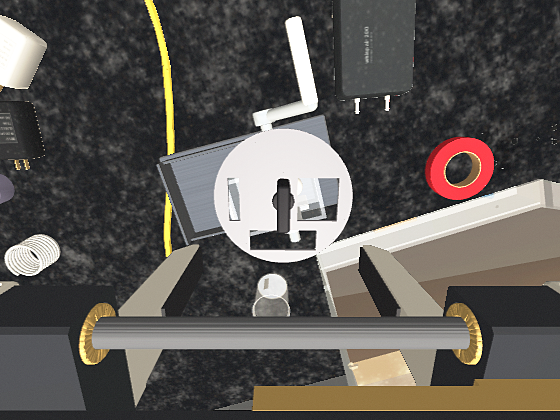

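Run:
```python
from h import *
w=np.load("w1.npy",allow_pickle=True).item(); im=w["img"]
b,g,r=[im[...,i].astype(int) for i in range(3)];v=im.max(2).astype(int)
m=((v>170)&(im.max(2).astype(int)-im.min(2)<25)).astype(np.uint8)
k=np.zeros_like(m);k[125:270,205:360]=m[125:270,205:360]
k=cv2.morphologyEx(k,cv2.MORPH_OPEN,np.ones((9,9)))
c=max(cv2.findContours(k,cv2.RETR_EXTERNAL,cv2.CHAIN_APPROX_NONE)[0],key=cv2.contourArea)[:,0]
c=c[(c[:,1]<200)|(c[:,0]<235)]; c=c[(c[:,1]>130)]
for z in (162,164):
    P=plane(w,c,z)[:,:2]
    for _ in range(4):
        q=np.linalg.lstsq(np.c_[2*P,np.ones(len(P))],(P**2).sum(1),rcond=None)[0];R_=np.sqrt(q[2]+q[0]**2+q[1]**2)
        e=abs(np.linalg.norm(P-q[:2],axis=1)-R_);P=P[e<max(1,2*np.median(e))]
    print("disc",z,q[:2],R_,len(P))
# knob
for row in (178,182,190,200,210,220,228,232,236): 
    x=np.where(v[row,262:305]<70)[0]+262; print(row,x[:1],x[-1:],len(x))
# slot edges
z=im[165:265,205:360]; cv2.imwrite("pics/w1z.png",cv2.resize(z,None,fx=5,fy=5,interpolation=cv2.INTER_CUBIC))
```

```text
disc 162 [613.43396351 102.52268293] 64.69403397031745 113
disc 164 [612.93087643 102.70354648] 64.25412283870804 113
178 [] [] 0
182 [277] [288] 12
190 [277] [289] 4
200 [272] [293] 8
210 [277] [289] 4
220 [277] [300] 6
228 [277] [288] 3
232 [267] [304] 26
236 [262] [304] 31
```

View pics/w1z.png

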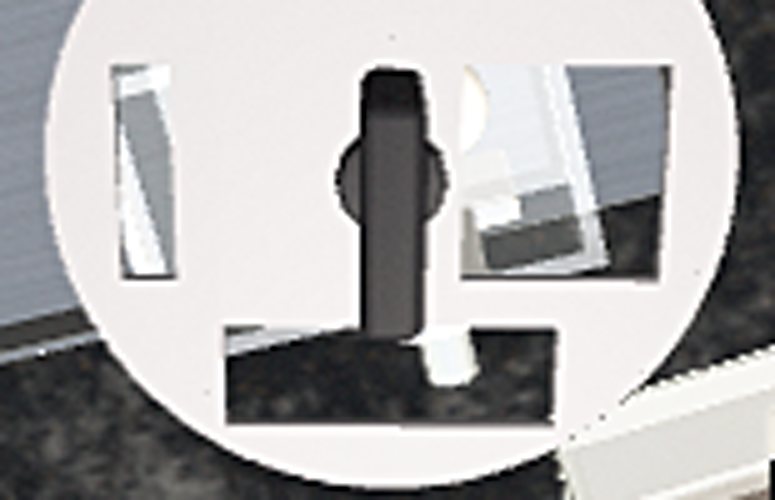

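Run:
```python
from bench import robot
from h import *
print(robot.move_linear([616.8,105.7,173],speed=120,f_stop=8))
robot.move_gripper(0.0)
print(robot.current_gripper_width(),robot.current_contact_force(),robot.current_t())
q0=np.array(robot.current_qpos()); print(q0,robot.current_tcp_pos(),robot.current_eef_rot())
q=q0.copy();q[5]+=np.radians(75.8)/2;robot.move_j(list(q));print(robot.current_contact_force(),robot.current_ft_torque())
q[5]+=np.radians(75.8)/2;robot.move_j(list(q));print(robot.current_contact_force(),robot.current_ft_torque())
print(robot.current_tcp_pos(),robot.current_eef_rot(),robot.current_t())
d=robot.get_image("top");cv2.imwrite("pics/t2.png",cv2.resize(d["img"][130:300,190:370],None,fx=3.5,fy=3.5,interpolation=cv2.INTER_CUBIC))
```

```text
False
0.12827316318913182 [ 2.07808279  3.45172413 -0.70100825] 6.175
[-7.87591290e-03  4.24886720e-01  1.40838948e+00  1.37024522e-03
  1.30745254e+00 -1.25086764e+00] [617.15567166 106.42804063 173.07844481] [3.14006486e+00 4.03668497e-04 2.81343163e+00]
[-1.82820033 -0.40401925  1.88407687] [ 0.1490336   0.04851335 -0.09226675]
[-6.16321932 -1.29960292  3.18842253] [-0.17101646  0.93166402 -0.02473273]
[616.2367467  106.10556153 173.08482047] [-3.14049300e+00 -6.42723175e-04  1.49355054e+00] 7.525
```

View pics/t2.png

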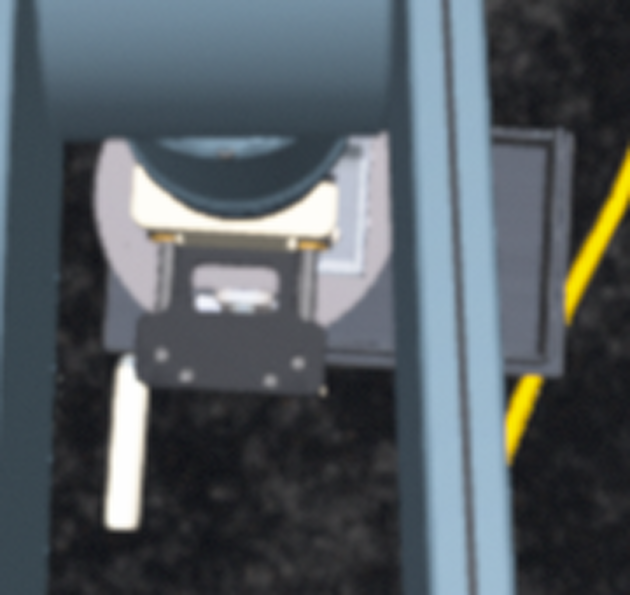

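Run:
```python
from bench import robot
from h import *
robot.move_gripper(0.5)
p=robot.current_tcp_pos()
robot.move_linear([616.8,105.9,270],speed=150)
w=robot.get_image("wrist");np.save("w2.npy",w,allow_pickle=True);cv2.imwrite("pics/w2.png",w["img"])
psi=np.radians(-4.7);C=np.array([616.8,106.0]);X=np.array([np.cos(psi),np.sin(psi)]);Y=np.array([-X[1],X[0]])
g=C-118.3*X+46*Y; print(g)
robot.move_ptp([g[0],g[1],260],[np.pi,0,psi+np.pi])
w=robot.get_image("wrist");np.save("w3.npy",w,allow_pickle=True);cv2.imwrite("pics/w3.png",w["img"])
d=robot.get_image("top");np.save("t3.npy",d,allow_pickle=True);cv2.imwrite("pics/t3.png",d["img"])
print(robot.current_t(),robot.current_qpos(), proj(w,[g[0],g[1],163.6]))
```

```text
[502.66696854 161.53864536]
10.5833 [ 9.91798214e-02  1.94535795e-01  1.51706637e+00 -4.13150104e-05
  1.43020505e+00 -1.38854878e+00] [[282.81716076 209.79043925]]
```

View pics/w2.png

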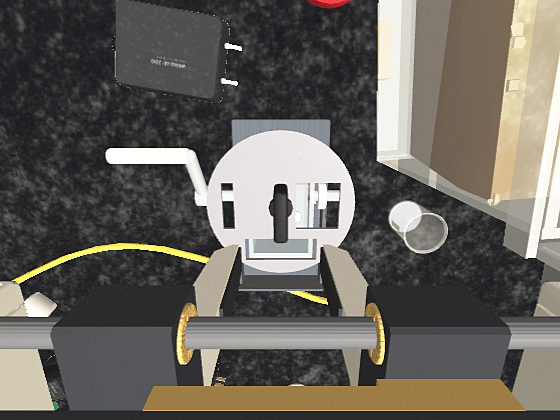

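View pics/w3.png

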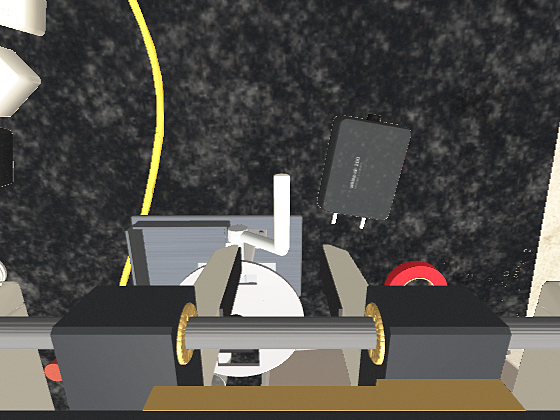

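View pics/t3.png

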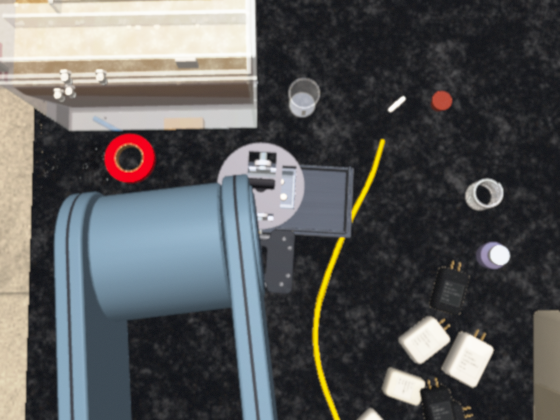

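Run:
```python
from h import *
w=np.load("w2.npy",allow_pickle=True).item();im=w["img"]
cv2.imwrite("pics/w2z.png",cv2.resize(im[125:295,200:360],None,fx=3.5,fy=3.5,interpolation=cv2.INTER_CUBIC))
v=im.max(2).astype(int)
def lf(p,z):
    p=np.array(p,float)
    for _ in range(3):
        vx,vy,x,y=cv2.fitLine(p.astype(np.float32),cv2.DIST_HUBER,0,.01,.01).ravel()
        e=(p[:,0]-x)*vy-(p[:,1]-y)*vx;p=p[abs(e)<1]
    P=plane(w,[[x,y],[x+30*vx,y+30*vy]],z);return ang(P[1]-P[0])%180,len(p)
# knob edges on top face
rows=range(200,240)
L=[(np.where(v[r,262:300]<110)[0][0]+262,r) for r in rows];Rr=[(np.where(v[r,262:300]<110)[0][-1]+262,r) for r in rows]
print("knob",lf(L,200),lf(Rr,200))
# wide slot right edge, narrow slot left edge
L=[(np.where(v[r,215:240]<120)[0][0]+215,r) for r in range(187,226)];print("slotL",lf(L,164))
L=[(np.where(v[r,320:345]<120)[0][-1]+320,r) for r in range(187,226)];print("slotR",lf(L,164))
# pin
mn=im.min(2);L=[(c,np.where(mn[130:180,c]>150)[0].mean()+130) for c in range(115,180)];print("pin",lf(L,163.6))
```

```text
knob (np.float64(92.21305263772844), 18) (np.float64(78.40455395239054), 21)Traceback (most recent call last):
  File "<stdin>", line 16, in <module>
IndexError: index 0 is out of bounds for axis 0 with size 0
```

View pics/w2z.png

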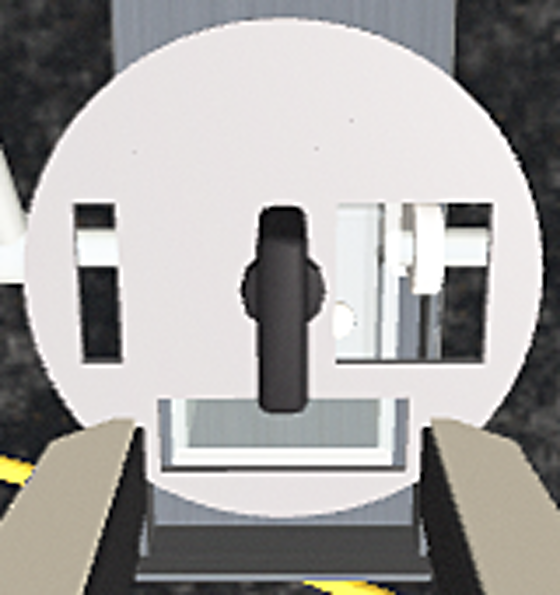

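```bash
cat > arc.py <<'E'
from bench import robot
from h import *
psi=np.radians(-4.7);C=np.array([616.8,106.0]);X=np.array([np.cos(psi),np.sin(psi)]);Y=np.array([-X[1],X[0]])
def tcp(t):
    a=np.radians(-50)+t; g=C-118.3*X-60*np.sin(a)*Y; return [g[0],g[1],125+60*np.cos(a)-19]
E
python3 - <<'E'
from arc import *
print(robot.move_linear(tcp(0),speed=120,f_stop=8))
robot.move_gripper(0.0); print(robot.current_gripper_width(),robot.current_contact_force())
ts=np.linspace(0,1.0,6)[1:]
for t in ts:
    robot.move_linear(tcp(t),speed=80); print(round(t,2),robot.current_contact_force().round(1) if hasattr(robot.current_contact_force(),'round') else robot.current_contact_force(), robot.current_gripper_width())
d=robot.get_image("side");cv2.imwrite("pics/s4.png",cv2.resize(d["img"][140:320,180:350],None,fx=3.3,fy=3.3,interpolation=cv2.INTER_CUBIC));print(robot.current_t())
E
```

```text
False
0.1376894672332154 [0.0792448  4.93451028 1.93658888]
0.2 [-2.2  5.9  6.5] 0.1381084804781273
0.4 [-2.9  8.2 11.1] 0.14086801841815297
0.6 [-4.7  7.9 12.9] 0.14149955082759572
0.8 [-3.5  5.1 11.4] 0.1379359267565691
1.0 [-2.5  2.5  8.7] 0.1442334128011161
13.8833
```

View pics/s4.png

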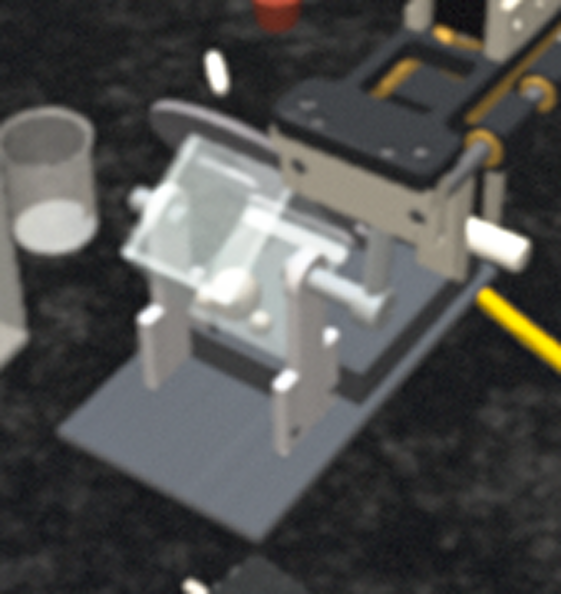

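Run:
```python
from arc import *
for t in [1.2,1.4,1.6,1.75,1.85,1.92]:
    robot.move_linear(tcp(t),speed=80); print(t,np.round(robot.current_contact_force(),1), robot.current_gripper_width())
robot.sleep(1.0)
for n in("side","top"):
    d=robot.get_image(n);y0,x0=(140,180) if n=="side" else (130,190)
    cv2.imwrite(f"pics/{n}5.png",cv2.resize(d["img"][y0:y0+180,x0:x0+180],None,fx=3.3,fy=3.3,interpolation=cv2.INTER_CUBIC))
w=robot.get_image("wrist");cv2.imwrite("pics/w5.png",w["img"])
print(robot.current_t())
```

```text
1.2 [-1.6  1.2  5.5] 0.1387252228512979
1.4 [-0.   1.7  0.2] 0.14106479960628635
1.6 [ 2.4  2.4 -4.3] 0.1397883064971958
1.75 [ 2.7  4.  -3.7] 0.13781885926208837
1.85 [ 1.6  5.3 -1.7] 0.14059170661787784
1.92 [ 1.9  4.8 -0.5] 0.14219583610934136
16.6917
```

View pics/side5.png

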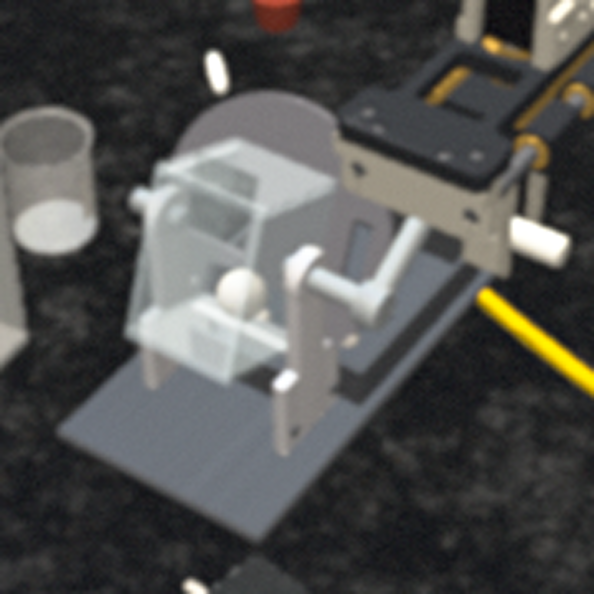

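View pics/top5.png

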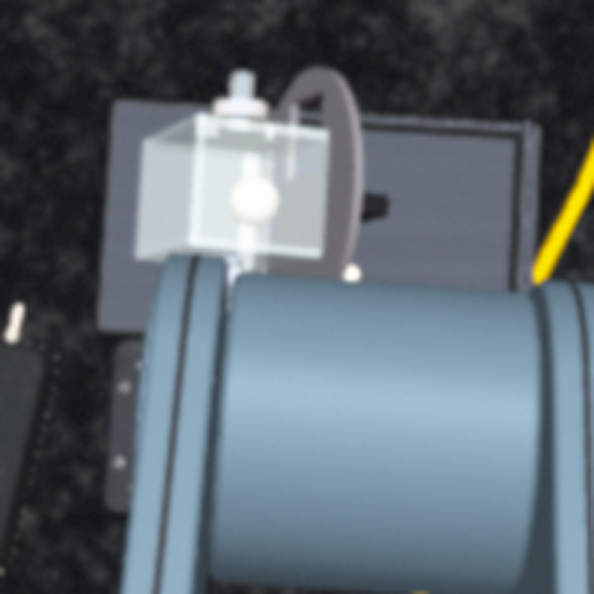

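View pics/w5.png

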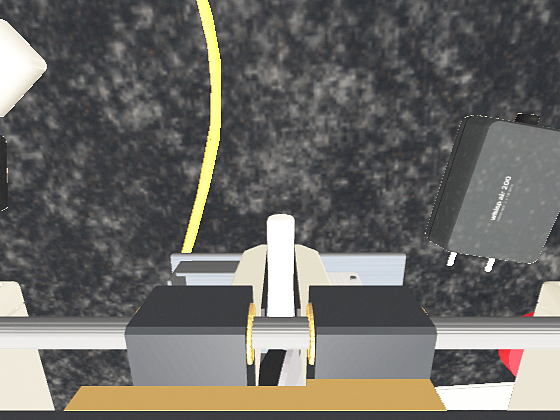

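Run:
```python
from arc import *
for n in("side","top"):
    d=robot.get_image(n);y0,x0=(180,210) if n=="side" else (145,215)
    cv2.imwrite(f"pics/{n}6.png",cv2.resize(d["img"][y0:y0+90,x0:x0+90],None,fx=6.5,fy=6.5,interpolation=cv2.INTER_CUBIC))
    print(n,proj(d,[[*(C+0*X-0*Y),125],[*(C-37*Y),125]])-[x0,y0])
print(robot.current_t())
```

```text
side [[40.93347012 32.95419036]
 [54.00875445 20.83434257]]
top [[45.65286665 43.46066837]
 [68.25707104 44.81625694]]
16.7917
```

View pics/side6.png

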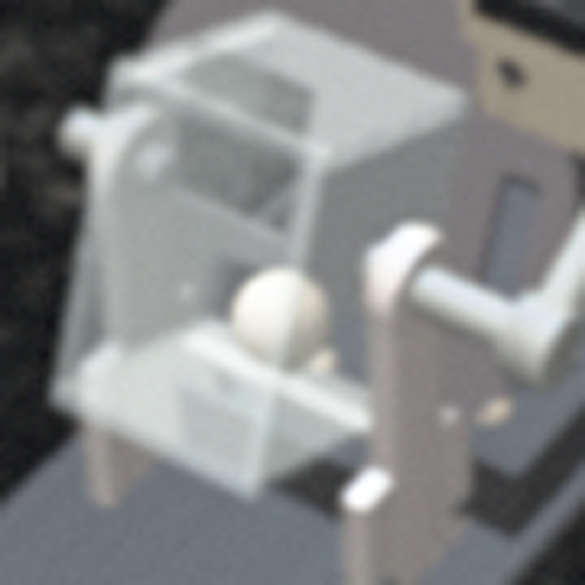

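View pics/top6.png

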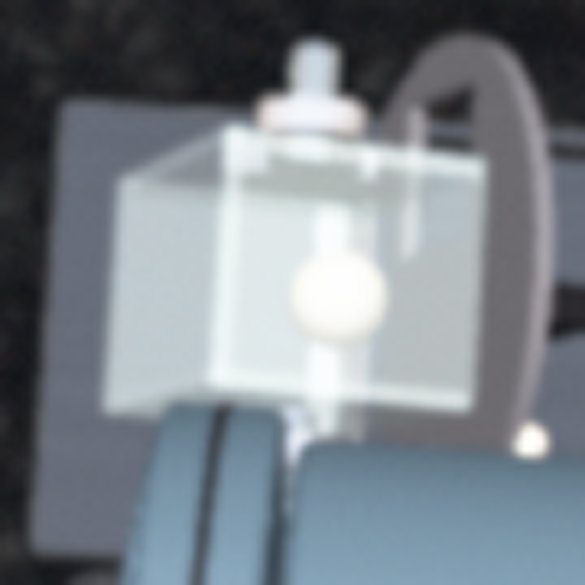

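Run:
```python
from arc import *
t=robot.get_image("top");s=robot.get_image("side")
def rel(P): q=np.atleast_2d(P)[:,:2]-C; return np.c_[q@X,q@Y].round(1)
b=np.r_[C-10.8*Y,90]
print("pred big top",proj(t,b)-[215,145],"side",proj(s,b)-[210,180])
o=lambda x,y:[[210+x/6.5,180+y/6.5]]
for z in (26,60,80,90): print(z,"speck",rel(plane(s,o(320,362),z)),"ball2",rel(plane(s,o(493,411),z)),"stud",rel(plane(s,o(448,415),z)))
print("top ball",[ (z,rel(plane(t,[[215+531/6.5,145+440/6.5]],z))) for z in (26,60)])
```

```text
pred big top [[52.43728385 46.76610776]] side [[45.28073902 45.21086632]]
26 speck [[ 19.6 -48.2]] ball2 [[-31.  -58.9]] stud [[-21.6 -50.6]]
60 speck [[ -1.5 -19.2]] ball2 [[-49.5 -29.4]] stud [[-40.6 -21.6]]
80 speck [[-13.9  -2.2]] ball2 [[-60.4 -12.1]] stud [[-51.8  -4.5]]
90 speck [[-20.1   6.3]] ball2 [[-65.8  -3.4]] stud [[-57.4   4. ]]
top ball [(26, array([[-26.3, -65. ]])), (60, array([[-29.7, -63.6]]))]
```

Run:
```python
from arc import *
robot.move_gripper(0.45)
p=tcp(1.92)
robot.move_linear([p[0],p[1],300],speed=200)
g=C-20*X-190*Y
# wrist camera sits at tool +x; tilt not needed
robot.move_ptp([g[0],g[1],330],[np.pi,0,psi-np.pi/2])
robot.sleep(.3)
for n in("side","top","wrist"):
    d=robot.get_image(n);np.save(f"{n}7.npy",d,allow_pickle=True)
    if n!="wrist":
        y0,x0=(180,210) if n=="side" else (145,215)
        im=cv2.resize(d["img"][y0:y0+110,x0:x0+140],None,fx=5,fy=5,interpolation=cv2.INTER_CUBIC)
    else: im=d["img"]
    cv2.imwrite(f"pics/{n}7.png",im)
print(robot.current_t(),robot.current_contact_force())
```

```text
22.7 [0.89206345 0.22507184 0.63361382]
```

View pics/side7.png

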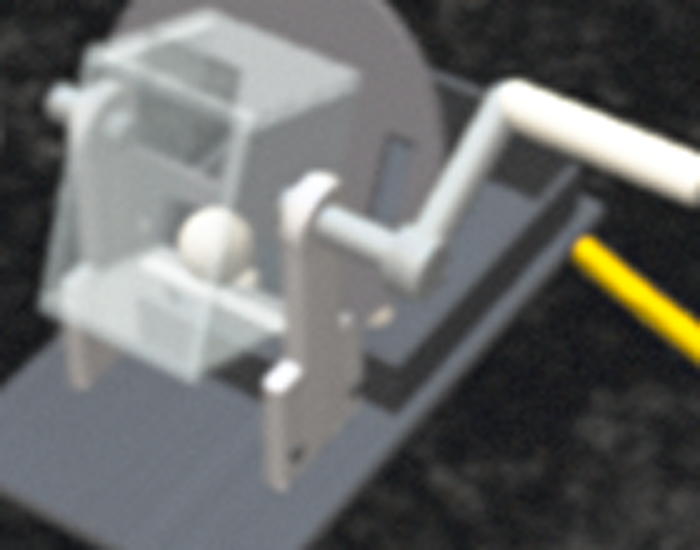

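View pics/top7.png

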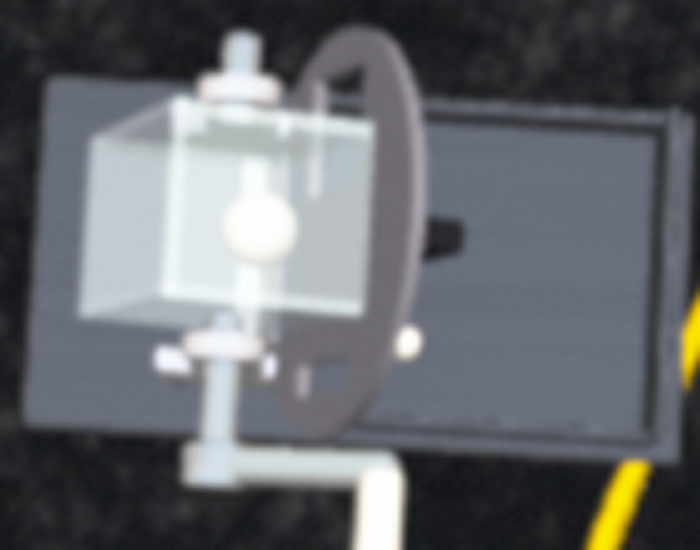

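View pics/wrist7.png

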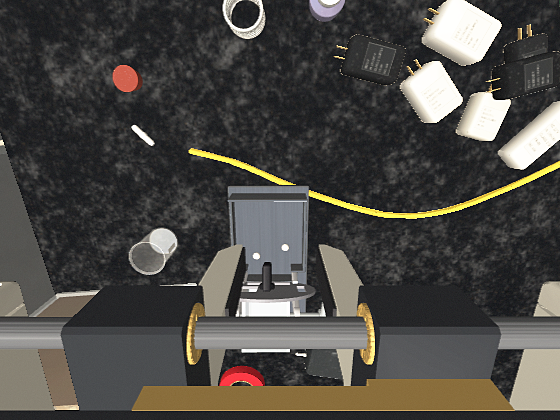

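Run:
```python
from arc import *
w=np.load("wrist7.npy",allow_pickle=True).item()
q=plane(w,[[256,256],[285,247]],26)[:,:2]-C;print(np.c_[q@X,q@Y])
robot.hand_in();print(robot.current_t())
```

```text
[[ 20.70785285 -46.84824657]
 [-27.79349819 -63.32391252]]
the job is handed in; nothing more can be done
the job is handed in; nothing more can be done
```

The job is done and handed in. Both small balls are in the tray and the big one is still in the jar. The last clock reading, just before the hand-in, was 22.7 s of the 48 s.

- **Cap:** with the jar upright, I gripped the bar knob and turned the cap about 76° clockwise. In the wrist view the middle-sized slot was parallel to the tray's edge by eye, to about half a degree. My script to fit the slot edges as a second check failed with an error, and I did not repeat it.
- **Jar:** I gripped the crank pin and swung it round to a commanded tilt of 1.92 rad. The force readings between moves stayed under about 16 N. I then let go and backed off, and the jar stayed tipped.
- **Last checks:** the wrist picture shows both small balls on the tray floor, at about (21, -47) and (-28, -63) mm in the stand's frame. The side picture, worked out separately, agreed to within about 5 mm. The top picture shows only one small ball, because the tipped cap hides the other. The big ball rests inside the jar against the cap, and the arm was touching nothing.

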